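# Unbolt the double doors of a microscopy bench cabinet

### The job

On the bench stands a low white cabinet with a pair of grey doors facing the robot. Swing its active door (the left one as the robot sees it, whose edge laps over the other) wide open, about square to the cabinet, and leave it open; only then push the thumb tab of the flush bolt in the other door's edge fully down, so that the passive door is released. The passive door itself is not to be opened.

Things in the scene. Friction and masses are not known exactly. Their poses are not given: they have to be found in the camera images.
- active_door (a joint): Left grey door seen from the robot, 240 wide, 50 thick, top 200 mm up. 0 rad shut (starts 0 to 0.12), grows to 1.75 as it swings to the robot, clockwise from above, about a vertical hinge at its left front corner. About 1 N at the pull; stays where left. Its free 70 mm laps over the passive door's edge, a top flange hiding the bolt while shut.
- pull (a point): Point 170 mm up on the axis of the active door's pull: round upright steel post, 12 mm thick, 45 mm in front of the door, from a stub at 120 mm up to its free top at 195. Axes turn with the door: x into it, y along it to the hinge, z up; hinge line at x +45, y +155 mm from here. The passive door's like pull, 160 mm to the right, is fixed: not that one.
- bolt (a joint): Flush bolt in the edge of the passive (right) door. 0 m = shot up into the keeper on the cabinet's top (starts 0 to 0.003), grows as its tab is pushed down; 0.025 = fully down at its stop, released. Slides stiffly, about 5 N, and stays where it is left. The passive door stays fixed.
- tab_top (a point): Centre of the top of the bolt's level tab, 35 (x) by 30 mm, 186 mm up bolted, 161 released; pressed from above. Axes: x into the cabinet, y left along its front, z up. Active door shut: 64 mm in +x, 45 in -y from the pull. Near it: passive door 45 mm to the right (200 high); behind, keeper at 17 mm (206 high) and bolt rod at 18 mm (216 high). Front and left free once opened.

How it is judged:
By the outcome, as a careful person would: the job done as asked, in the order asked, and still so for the second after the job is handed in, with the robot touching nothing.
It also fails if it takes over 51 s, if anything falls off the work surface, if the arm or the gripper's body presses on something with over 40 N, if the wrist force passes 120 N, or if a joint passes its speed limit or range.

### The arm

A 6-joint arm with a two-finger parallel gripper is mounted at the origin on the work surface. World frame = base frame: x ahead of the robot, y to its left, z up, the work surface at z = 0. Lengths are in m, angles in rad, forces in N, time in s.
With the tool pointing down it reaches from about 0.25 to 0.775 m from the base axis. Payload 4 kg.
Tool frame: the origin (TCP) lies midway between the tips of the shut fingers; the grasp point (between the pads) lies 19 mm behind it; y points along the fingers, x is the direction in which the jaws open and shut, and the axes are right-handed (so a half turn about y gives the same grasp; the last joint's range is limited). The gripper opens to 94 mm and grips with 3 to 60 N. Pads are 16 mm wide; open, the fingers measure 119 mm over their backs; the gripper's body (75 mm by 177 mm) begins 78 mm behind the grasp point.
Start: joints at [1.15, 0.087, 1.371, -0, 1.684, -0.103], TCP at [0.172, 0.522, 0.206] pointing down, gripper open.
Joint ranges: [-3.1, 3.1], [-0.76, 2.03], [0.27, 2.55], [-1.08, 4.22], [0.17, 2.65], [-2.57, 2.57]. Speed limits (rad/s): [2.79, 2.79, 3.14, 3.14, 3.14, 3.14].

### API

Orientations are given as [roll, pitch, yaw] about the fixed x, y, z axes, in that order (R = Rz(yaw) Ry(pitch) Rx(roll)).
In Python, from bench import robot gives the robot as it stands.
- The arm moves only by the shell command python3 -m creep 'ROWS'. ROWS is JSON, a list of rows, each a list of 7 numbers: the shift along the tool's x, y, z in mm, then the turn, a rotation vector about the tool's x, y, z in degrees, then the closure in counts, from 0 (fully open) to 255 (shut). A call has 1 to 5 rows; each row is the pose to reach, as a shift and turn from the pose commanded when the call began, along the tool's axes at that moment; what a row does not reach only later rows make up. A row lasts 1/8 s, in which the tool goes at most 62.5 mm and 10.7 degrees, less where a joint would pass 70% of its speed; a pose out of reach is approached as far as the arm can. A call with a gripper value outside its range is refused whole. The fingers move at their own pace and stop on an object; the grip force is fixed at half the most. Time passes only in rows, so rows that repeat a pose let the fingers close. It gives the time, the measured TCP pose, the force and the opening at its end, in the units of the state.
- robot.get_obs(): the state, without advancing time (a new reading comes with each control period).
- robot.snapshot(name): name is "side" or "top" or "wrist"; returns a dict with "color" (480x640x3 uint8, blue, green, red), "fx", "fy", "cx", "cy" (pixels), "world_from_camera" (4x4, takes a point from camera to world coordinates); the wrist camera has in their place "mount" (4x4, takes a point from camera to tool coordinates, whose origin is the TCP and whose axes are the tool frame's). Camera axes: x right, y down, z forward; pixel columns grow to the right and rows downward; lengths in m; the calibration is good to about 2 mm. A picture is of the moment at which its call begins: read the wrist's pose just before it. There is no depth.
- robot.close_job(): hands the job in, once; it reports no verdict.
Trained networks look in the newest picture that a camera, given by its name, has taken for a name from the list of things; names that differ only in an ending like _2 or _b are one class to them, and where a whole thing is asked for, a point or a joint stands for the part that bears it (a point fixed in the world has none). Each returns a list of dicts, best first, with "p" (0 to 1); they miss things now and then, are a little off and sometimes report something else, mostly with a low value. They report only what shows in the picture. A call takes as long as a camera call.
- robot.spot_in(name, camera): "point" ([x, y, z] in m, in world coordinates, good to about 4 mm: the middle of the surface that is visible of it).
- robot.landmark_of(name, camera): "point" ([x, y, z] in m, in world coordinates, good to about 4 mm: a listed point, or the origin of a listed thing).
The state is a dict: "time": time; "joint_positions": joint angles; "qvel": joint speeds; "joint_torque": joint torques, N m; "tool_pos": TCP position; "ee_rot": TCP orientation; "wrist_force": force on the tool from outside, world axes, zero at the start; "wrist_torque": the same for the moment, N m; "width": finger opening in m.
Only numpy, scipy, OpenCV 4.12 (cv2) and the standard library are available. Lean on these libraries where they do the work, as an engineer would, in place of code of your own. Each camera call takes 0.05 s, during which the arm holds its last target.

## Working session

There is one attempt and no reset: what is moved stays moved. The work goes in short steps, Python scripts to look and compute and a shell command to move; the robot and the scene stay as the last step left them, time stands still between calls to the robot, and variables do not carry over. Pictures are saved under pics/ and viewed, and the job is handed in when it is done.

```bash
ls; mkdir -p pics; python3 - <<'E'
from bench import robot
import cv2
o=robot.get_obs()
print({k:o[k] for k in('time','tool_pos','ee_rot','wrist_force','width')})
for c in('side','top'):
    s=robot.snapshot(c); cv2.imwrite(f'pics/{c}0.png',s['color'])
    for n in('pull','tab_top','active_door','bolt'):
        for f in('spot_in','landmark_of'):
            try: print(c,n,f,[( [round(float(v),4) for v in d['point']],round(d['p'],2)) for d in getattr(robot,f)(n,c)[:3]])
            except Exception as e: print(c,n,f,e)
print(robot.get_obs()['time'])
E
```

```text
pics
{'time': 0.0, 'tool_pos': array([0.17164501, 0.52195644, 0.20431974]), 'ee_rot': array([-1.57056581,  0.0021696 ,  1.25294836]), 'wrist_force': array([-0.39983383, -0.46809968, -0.27738856]), 'width': 0.09359989993385873}
side pull spot_in [([0.679, 0.2116, 0.1712], 0.98)]
side pull landmark_of [([0.6121, 0.1568, 0.1695], 0.67)]
side tab_top spot_in [([0.7051, 0.0976, 0.1818], 0.56)]
side tab_top landmark_of [([0.6862, 0.0972, 0.1803], 0.54)]
side active_door spot_in [([0.6777, 0.2142, 0.1713], 0.76)]
side active_door landmark_of it knows: pull, tab_top
side bolt spot_in [([0.7025, 0.1028, 0.1826], 0.71)]
side bolt landmark_of it knows: pull, tab_top
top pull spot_in [([0.6793, 0.1813, 0.1969], 0.86)]
top pull landmark_of [([0.6136, 0.157, 0.1706], 0.71)]
top tab_top spot_in [([0.6998, 0.097, 0.1854], 0.87)]
top tab_top landmark_of [([0.6888, 0.0988, 0.1837], 0.57)]
top active_door spot_in [([0.6805, 0.1851, 0.1989], 0.6)]
top active_door landmark_of it knows: pull, tab_top
top bolt spot_in [([0.7, 0.1046, 0.1786], 0.94)]
top bolt landmark_of it knows: pull, tab_top
0.7
```

View pics/side0.png

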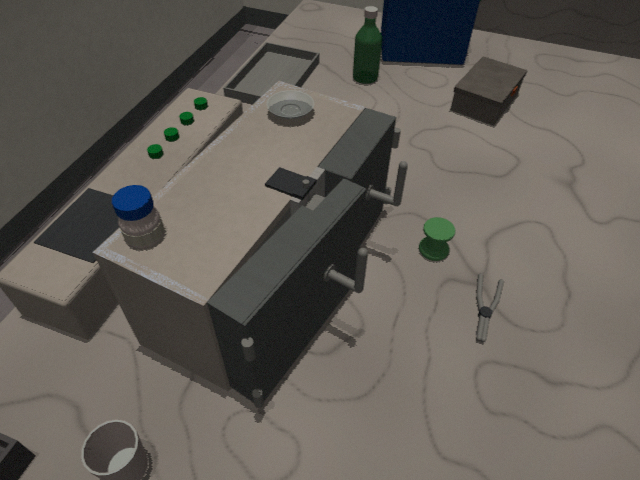

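View pics/top0.png

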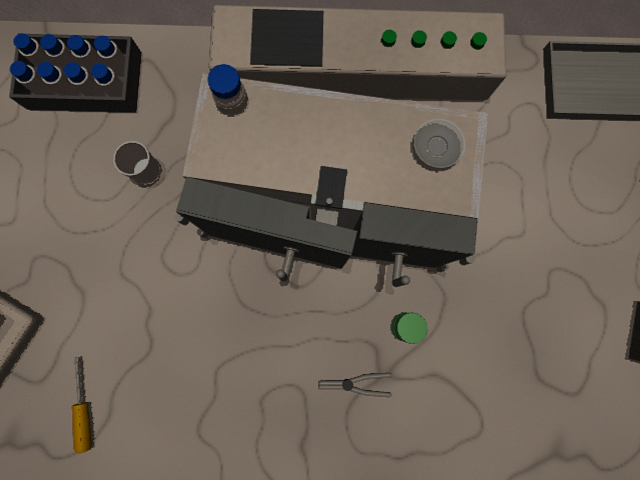

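```bash
cat > h.py <<'E'
import numpy as np,cv2
from bench import robot
def ray(s,u,v,z):
    M=np.array(s['world_from_camera']);d=M[:3,:3]@np.array([(u-s['cx'])/s['fx'],(v-s['cy'])/s['fy'],1]);o=M[:3,3]
    return o+d*(z-o[2])/d[2]
def proj(s,p):
    M=np.linalg.inv(np.array(s['world_from_camera']));q=M[:3,:3]@p+M[:3,3]
    return s['fx']*q[0]/q[2]+s['cx'],s['fy']*q[1]/q[2]+s['cy']
E
python3 - <<'E'
from h import *
s=robot.snapshot('top')
np.set_printoptions(precision=4,suppress=True)
for n,u,v,z in[('doorLF',179,217,.2),('doorLB',186,179,.2),('doorRF',352,256,.2),('passRF',474,253,.2),('passLF',360,237,.2),('passRB',477,217,.2),('passLB',364,203,.2),('apull',282,276,.195),('ppull',404,282,.195),('keep',320,207,.206),('keep2',342,209,.206),('rod',330,202,.216)]:
    print(n,ray(s,u,v,z))
im=s['color'][150:310,160:500];cv2.imwrite('pics/topz.png',cv2.resize(im,None,fx=2.35,fy=2.35,interpolation=cv2.INTER_CUBIC))
E
```

```text
doorLF [0.6851 0.2949 0.2   ]
doorLB [0.7372 0.2891 0.2   ]
doorRF [0.6388 0.065  0.2   ]
passRF [ 0.6467 -0.0959  0.2   ]
passLF [0.6643 0.0547 0.2   ]
passRB [ 0.6953 -0.1013  0.2   ]
passLB [0.7105 0.0498 0.2   ]
apull [0.6107 0.1562 0.195 ]
ppull [ 0.6067 -0.0043  0.195 ]
keep [0.7021 0.1085 0.206 ]
keep2 [0.7002 0.0794 0.206 ]
rod [0.7068 0.0958 0.216 ]
```

View pics/topz.png

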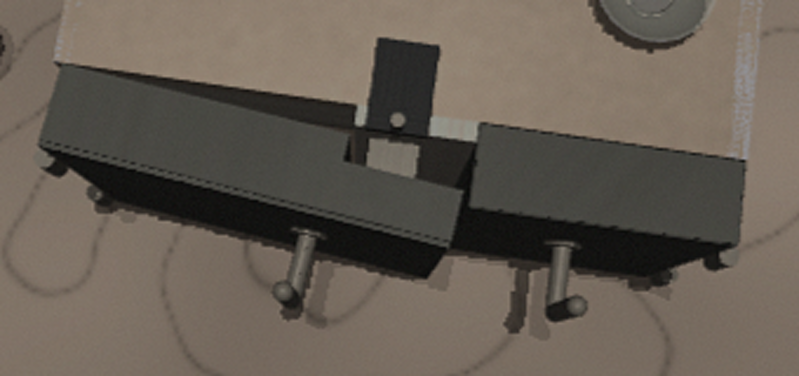

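The door is slightly ajar, about 0.08 rad. In the top picture the active pull's tip is at (283,275) and the fixed pull's at (404,282), with the tab at about (327,215). The measured hinge, pull and tab positions agree with the given sizes. Next I'll work out the rows for moving above the pull.

```bash
cat >> h.py <<'E'
from scipy.spatial.transform import Rotation as R
np.set_printoptions(precision=4,suppress=True)
HINGE=np.array([.687,.299]);CY=-.1165
def pull(phi):
    a=CY-phi;c,s_=np.cos(a),np.sin(a)
    return HINGE-np.array([c*.045-s_*.155, s_*.045+c*.155]),a
def to(p,yaw):
    o=robot.get_obs();Rc=R.from_euler('xyz',o['ee_rot']);Rt=R.from_euler('xyz',[-np.pi/2,0,yaw])
    d=Rc.inv()
    return np.round(d.apply(np.array(p)-o['tool_pos'])*1000,1),np.round((d*Rt).as_rotvec(degrees=True),1)
E
python3 - <<'E'
from h import *
p,a=pull(.083);print(p,a);print(*to([.612,.157,.23],-.199))
E
```

```text
[0.6122 0.156 ] -0.1995
[-209.7  -24.5 -532.3] [-0.  83.2  0. ]
```

```bash
python3 -m creep '[[0,-25,0,0,0,0,146],[-20,-25,-50,0,10,0,146],[-44,-25,-110,0,20,0,146],[-66,-25,-168,0,30,0,146],[-88,-25,-224,0,40,0,146]]'; python3 - <<'E'
from h import *
print(*to([.612,.157,.23],-.199))
E
```

```text
time: 1.38
tool_pos: [0.3584, 0.3676, 0.2307]
ee_rot: [-1.571, -0.001, 0.55]
wrist_force: [0.5, 0.8, 0.7]
width: 0.0476
[ 106.2    0.8 -312. ] [-0.  42.9  0. ]
```

```bash
python3 -m creep '[[20,0,-58,0,10,0,146],[40,0,-116,0,20,0,146],[60,0,-174,0,30,0,146],[80,0,-232,0,40,0,146],[98,0,-288,0,43,0,146]]'; python3 - <<'E'
from h import *
print(*to([.612,.157,.23],-.199))
o=robot.get_obs();T=np.eye(4);T[:3,:3]=R.from_euler('xyz',o['ee_rot']).as_matrix();T[:3,3]=o['tool_pos']
s=robot.snapshot('wrist');cv2.imwrite('pics/w1.png',s['color'])
M=T@np.array(s['mount']);s['world_from_camera']=M
print(proj(s,np.array([.612,.157,.195])))
for c in('wrist','top','side'):
    if c!='wrist':robot.snapshot(c)
    print(c,[(d['point'],d['p']) for d in robot.landmark_of('pull',c)[:2]])
E
```

```text
time: 2.0
tool_pos: [0.5937, 0.1742, 0.2305]
ee_rot: [-1.57, -0.0, -0.198]
wrist_force: [0.7, 0.6, 0.2]
width: 0.0404
[ 21.4   0.5 -13.2] [-0.  0.  0.]
(np.float64(349.0897857960948), np.float64(280.8885946979433))
wrist [([0.6159, 0.154, 0.1702], 0.87)]
top []
side [([0.6152, 0.1562, 0.173], 0.56)]
```

View pics/w1.png

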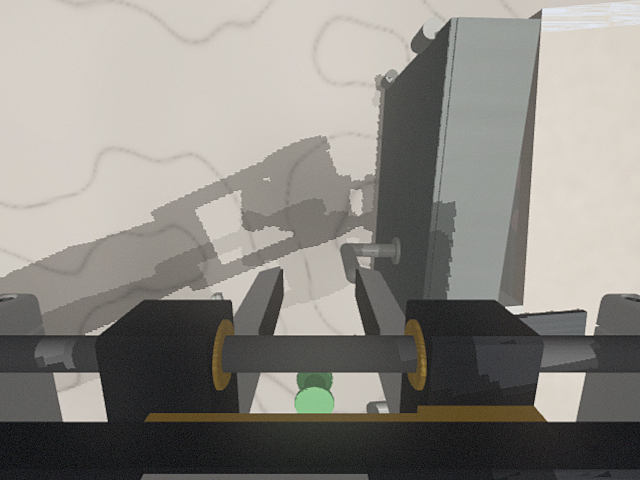

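```bash
python3 -m creep '[[22,0,-14,0,0,0,146],[22,0,-14,0,0,0,146],[22,30,-14,0,0,0,146],[22,60,-14,0,0,0,146],[22,64,-14,0,0,0,146]]'; python3 - <<'E'
from h import *
o=robot.get_obs();s=robot.snapshot('wrist');cv2.imwrite('pics/w2.png',s['color'])
s=robot.snapshot('side');cv2.imwrite('pics/s2.png',cv2.resize(s['color'][100:340,240:560],None,fx=2.4,fy=2.4))
E
```

```text
time: 2.92
tool_pos: [0.6084, 0.159, 0.164]
ee_rot: [-1.572, 0.005, -0.194]
wrist_force: [-0.4, -0.5, 0.4]
width: 0.0401
```

View pics/w2.png

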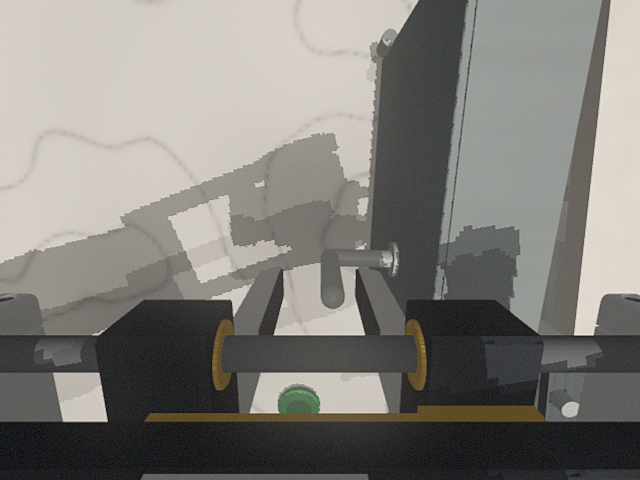

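View pics/s2.png

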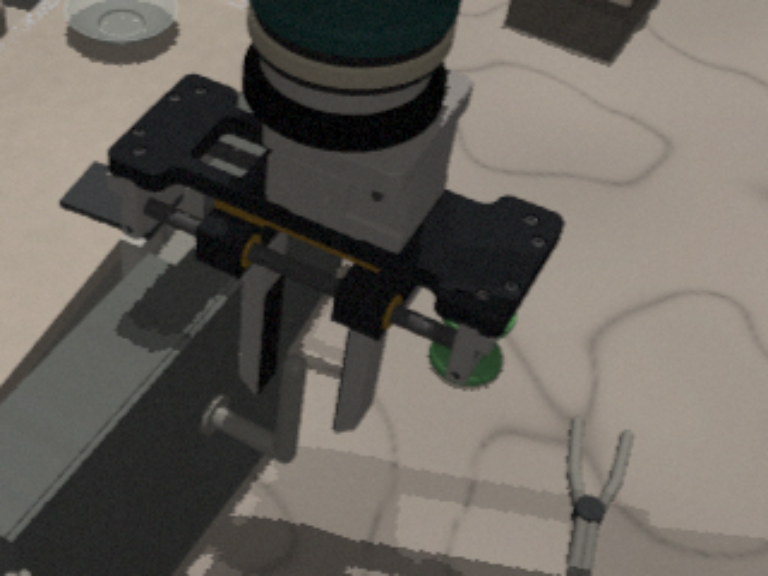

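```bash
python3 - <<'E'
from h import *
o=robot.get_obs();T=np.eye(4);T[:3,:3]=R.from_euler('xyz',o['ee_rot']).as_matrix();T[:3,3]=o['tool_pos']
s=robot.snapshot('wrist');s['world_from_camera']=T@np.array(s['mount'])
print(o['tool_pos'],o['wrist_force'],o['width'])
p=ray(s,333,293,.195);print(p, np.linalg.inv(T)@np.r_[p,1])
print(proj(s,T[:3,:3]@[0,-.03,0]+T[:3,3]),np.array(s['mount']))
print(robot.landmark_of('pull','wrist')[:1])
E
```

```text
[0.6102 0.1588 0.1668] [ 0.4107 -0.1341 -0.1909] 0.040110584417308824
[0.6185 0.1612 0.195 ] [ 0.0076 -0.0282  0.0039  1.    ]
(np.float64(317.1253580406143), np.float64(302.16103535846287)) [[ 1.     -0.0006  0.0015  0.0006]
 [-0.0016 -0.2304  0.9731 -0.1801]
 [-0.0003 -0.9731 -0.2304  0.0657]
 [ 0.      0.      0.      1.    ]]
[{'point': [0.6166, 0.1593, 0.1675], 'p': 0.93}]
```

```bash
python3 -m creep '[[6,0,3,0,0,0,146],[6,0,3,0,0,0,255],[6,0,3,0,0,0,255],[6,0,3,0,0,0,255],[6,0,3,0,0,0,255]]'; python3 - <<'E'
from h import *
o=robot.get_obs();T=np.eye(4);T[:3,:3]=R.from_euler('xyz',o['ee_rot']).as_matrix();T[:3,3]=o['tool_pos']
print(o['tool_pos'],o['wrist_force'],o['width'])
s=robot.snapshot('wrist');s['world_from_camera']=T@np.array(s['mount']);cv2.imwrite('pics/w3.png',s['color'])
print(robot.landmark_of('pull','wrist')[:1])
E
```

```text
time: 3.75
tool_pos: [0.6172, 0.1593, 0.1664]
ee_rot: [-1.571, 0.001, -0.196]
wrist_force: [-0.9, -0.5, 0.9]
width: 0.0113
[0.6172 0.1593 0.1664] [-0.8763 -0.5125  0.9216] 0.011263949015041625
[{'point': [0.6192, 0.1539, 0.1706], 'p': 0.98}]
```

View pics/w3.png

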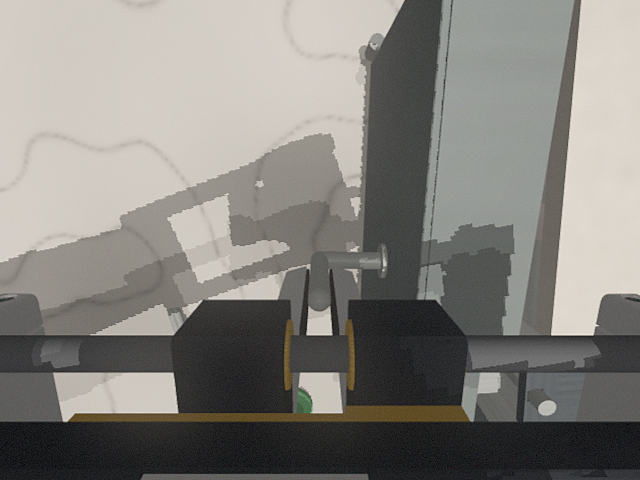

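```bash
cat >> h.py <<'E'
HINGE=np.array([.691,.3015])
def arc(phi0,steps,hinge=None):
    # relative circular path of the pull in tool axes (x into door, z = along door toward hinge), lag-free
    o=robot.get_obs();Rc=R.from_euler('xyz',o['ee_rot']);h=np.r_[HINGE if hinge is None else hinge,o['tool_pos'][2]]
    v=o['tool_pos']-h
    for d in steps:
        q=h+R.from_rotvec([0,0,-d]).apply(v)
        print(np.round(Rc.inv().apply(q-o['tool_pos'])*1000,1),round(np.degrees(d),1))
E
python3 - <<'E'
from h import *
arc(0,[.12,.24,.36,.48,.6])
E
```

```text
[-18.1   0.    6.5] 6.9
[-35.3   0.   15. ] 13.8
[-51.3   0.   25.6] 20.6
[-66.   0.  38.] 27.5
[-79.1   0.   52.1] 34.4
```

```bash
python3 -m creep '[[-9,0,3,0,3.4,0,255],[-18,0,6.5,0,6.9,0,255],[-27,0,10.5,0,10.3,0,255],[-35,0,15,0,13.8,0,255],[-35,0,15,0,13.8,0,255]]'; python3 - <<'E'
from h import *
arc(0,[.12,.24,.36,.48,.6])
E
```

```text
time: 4.47
tool_pos: [0.5856, 0.1815, 0.1664]
ee_rot: [-1.571, 0.001, -0.435]
wrist_force: [-1.5, 0.0, -0.4]
width: 0.0112
[-18.    0.    6.5] 6.9
[-35.1   0.   15.1] 13.8
[-51.1   0.   25.7] 20.6
[-65.7   0.   38.1] 27.5
[-78.6   0.1  52.2] 34.4
```

Force is about 1.5 N and the arc fits, so I'll carry on.

```bash
python3 -m creep '[[-18,0,6.5,0,6.9,0,255],[-35,0,15,0,13.8,0,255],[-51,0,25.7,0,20.6,0,255],[-66,0,38,0,27.5,0,255],[-66,0,38,0,27.5,0,255]]'; python3 - <<'E'
from h import *
arc(0,[.12,.24,.36,.48,.6])
E
```

```text
time: 5.1
tool_pos: [0.5426, 0.2445, 0.1664]
ee_rot: [-1.569, 0.0, -0.912]
wrist_force: [1.3, 0.7, -0.8]
width: 0.0114
[-17.9   0.    6.6] 6.9
[-34.9   0.   15.2] 13.8
[-50.7   0.1  25.9] 20.6
[-65.1   0.1  38.3] 27.5
[-78.    0.1  52.4] 34.4
```

```bash
python3 -m creep '[[-18,0,6.5,0,6.9,0,255],[-35,0,15,0,13.8,0,255],[-51,0,25.7,0,20.6,0,255],[-66,0,38,0,27.5,0,255],[-66,0,38,0,27.5,0,255]]'; python3 - <<'E'
from h import *
arc(0,[.12,.24,.36,.48,.6])
o=robot.get_obs();s=robot.snapshot('wrist');cv2.imwrite('pics/w4.png',s['color'])
s=robot.snapshot('top');cv2.imwrite('pics/t4.png',s['color']);print(o['joint_positions'])
E
```

```text
time: 5.72
tool_pos: [0.5333, 0.3191, 0.1664]
ee_rot: [-1.569, -0.0, -1.392]
wrist_force: [1.7, 1.6, -1.5]
width: 0.0116
[-17.9   0.    6.5] 6.9
[-34.8   0.   15.1] 13.8
[-50.7   0.   25.7] 20.6
[-65.1   0.1  38.1] 27.5
[-77.9   0.1  52.1] 34.4
[ 0.4481  0.2554  1.2542 -0.0004  1.6306  1.8404]
```

View pics/t4.png

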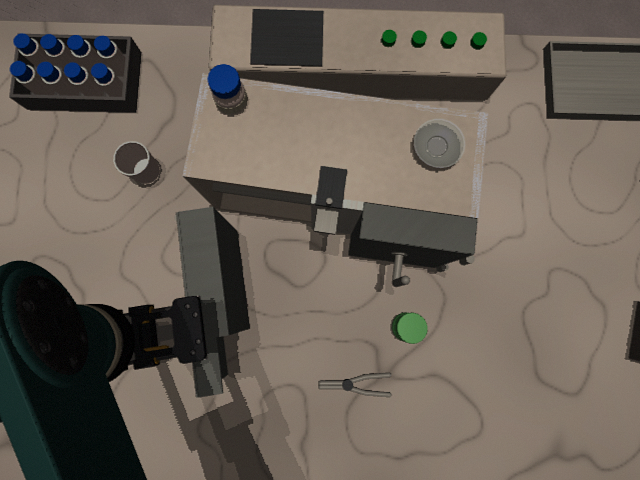

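View pics/w4.png

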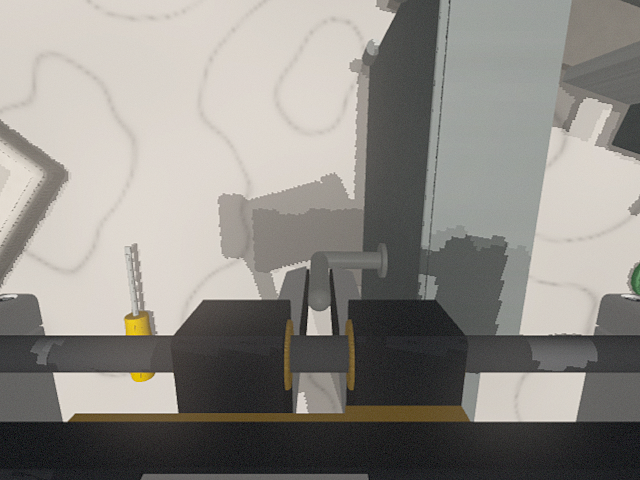

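```bash
python3 -m creep '[[-18,0,6.5,0,6.9,0,255],[-35,0,15,0,13.8,0,255],[-45,0,21,0,17.9,0,255],[-45,0,21,0,17.9,0,255],[-45,0,21,0,17.9,0,146]]'; python3 -m creep '[[0,0,0,0,0,0,146],[0,0,0,0,0,0,146],[0,0,0,0,0,0,146]]'; python3 - <<'E'
from h import *
s=robot.snapshot('wrist');cv2.imwrite('pics/w5.png',s['color'])
E
```

```text
time: 6.45
tool_pos: [0.5448, 0.3658, 0.1665]
ee_rot: [-1.572, -0.001, -1.708]
wrist_force: [0.1, -0.2, 0.2]
width: 0.0181
time: 6.82
tool_pos: [0.545, 0.3667, 0.1666]
ee_rot: [-1.571, 0.0, -1.709]
wrist_force: [0.7, -0.3, 1.8]
width: 0.0398
```

View pics/w5.png

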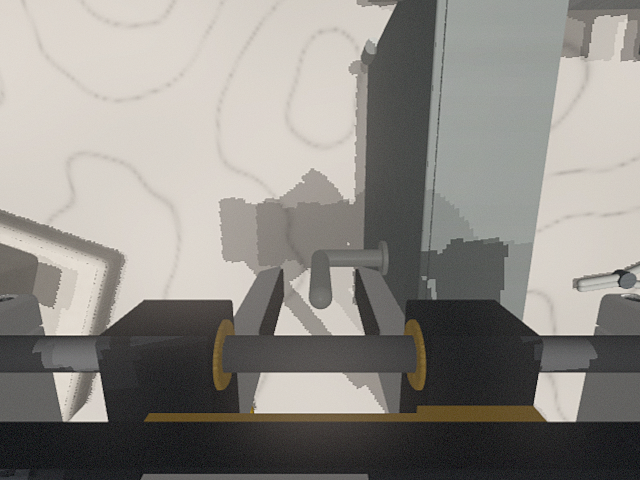

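```bash
python3 -m creep '[[0,-50,0,0,0,0,146],[0,-95,0,0,0,0,146],[0,-95,0,0,0,0,255],[0,-95,0,0,0,0,255],[0,-95,0,0,0,0,255]]'; python3 - <<'E'
from h import *
s=robot.snapshot('top');cv2.imwrite('pics/t6.png',s['color'])
for c in('top','side'):
    if c=='side': cv2.imwrite('pics/s6.png',robot.snapshot(c)['color'])
    for n in('tab_top','pull'):
      print(c,n,[(np.round(d['point'],4),d['p']) for d in robot.landmark_of(n,c)[:2]])
    print(c,'bolt',[(np.round(d['point'],4),d['p']) for d in robot.spot_in('tab_top',c)[:2]])
E
```

```text
time: 7.5
tool_pos: [0.5445, 0.3664, 0.259]
ee_rot: [-1.574, -0.002, -1.709]
wrist_force: [-0.5, 0.1, -0.4]
width: 0.0134
top tab_top [(array([0.6858, 0.1033, 0.1845]), 0.89)]
top pull [(array([0.5455, 0.3651, 0.1685]), 0.89)]
top bolt [(array([0.6903, 0.1006, 0.1829]), 0.84)]
side tab_top [(array([0.6897, 0.1012, 0.1777]), 0.63)]
side pull []
side bolt [(array([0.7023, 0.1029, 0.1817]), 0.57)]
```

View pics/t6.png

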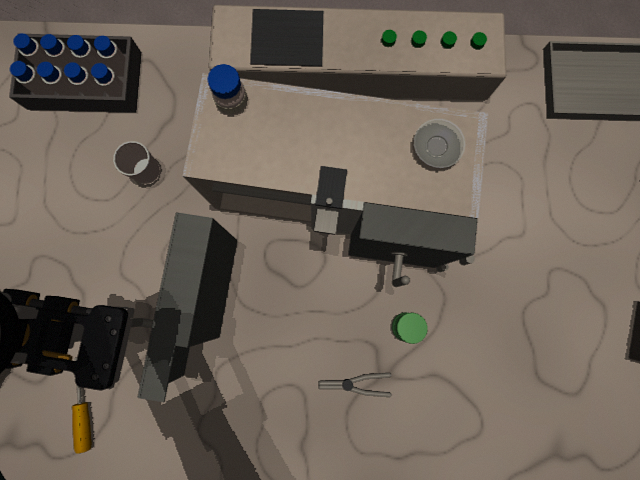

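View pics/s6.png

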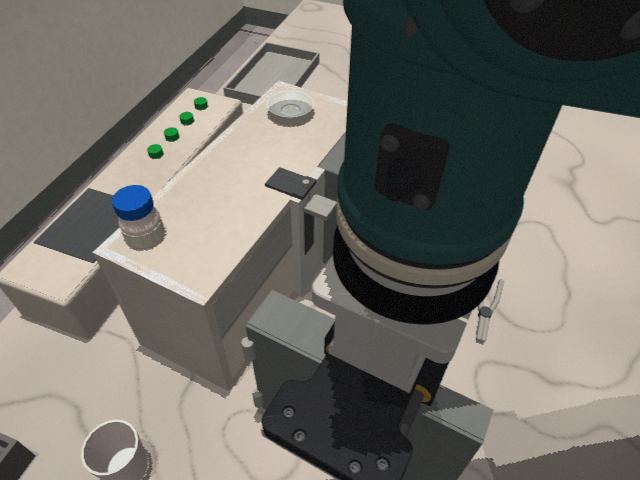

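```bash
python3 - <<'E'
from h import *
s=robot.snapshot('top');cv2.imwrite('pics/tz.png',cv2.resize(s['color'][190:260,280:380],None,fx=8,fy=8,interpolation=cv2.INTER_NEAREST))
a,b=ray(s,177,213,.2),ray(s,139,400,.2);print(a,b,np.linalg.norm(a-b),np.arctan2(*(a-b)[:2])-np.pi*0)
for p in([.688,.1015,.186],): print(proj(s,np.array(p)))
E
```

```text
[0.6904 0.2979 0.2   ] [0.4515 0.3286 0.2   ] 0.24091172154494533 1.6986071405597838
(np.float64(324.7033982898406), np.float64(220.55131146983018))
```

View pics/tz.png

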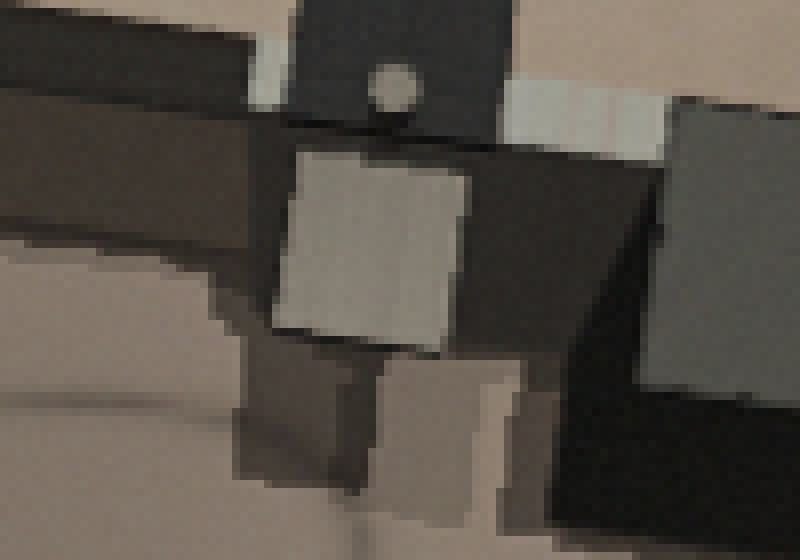

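```bash
python3 - <<'E'
from h import *
s=robot.snapshot('top');print(ray(s,326.3,221.3,.186))
print(*to([.683,.1005,.255],-1.687))
E
```

```text
[0.687  0.0993 0.186 ]
[244.8   6.5 173.1] [-0.  -1.2 -0. ]
```

```bash
python3 -m creep '[[49,2,35,0,-1.2,0,255],[98,4,69,0,-1.2,0,255],[147,4,104,0,-1.2,0,255],[196,4,138,0,-1.2,0,255],[245,4,173,0,-1.2,0,255]]'; python3 -m creep '[[0,0,0,0,0,0,255],[0,0,0,0,0,0,255]]'; python3 - <<'E'
from h import *
print(*to([.683,.1005,.255],-1.687))
s=robot.snapshot('top');cv2.imwrite('pics/t7.png',s['color'])
o=robot.get_obs();s=robot.snapshot('wrist');cv2.imwrite('pics/w7.png',s['color'])
print([(np.round(d['point'],4),d['p']) for d in robot.landmark_of('tab_top','wrist')[:2]])
E
```

```text
time: 8.62
tool_pos: [0.6835, 0.0987, 0.2578]
ee_rot: [-1.57, 0.0, -1.688]
wrist_force: [1.5, 0.9, -0.4]
width: 0.0005
time: 8.88
tool_pos: [0.6827, 0.1006, 0.2574]
ee_rot: [-1.571, 0.001, -1.688]
wrist_force: [0.1, 1.1, 0.2]
width: 0.0008
[0.  2.4 0.3] [ 0.  -0.1 -0. ]
[(array([0.6888, 0.1024, 0.1863]), 0.81)]
```

View pics/w7.png

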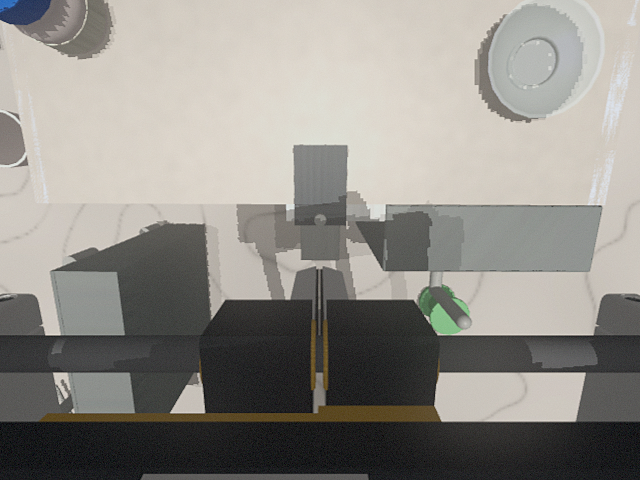

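```bash
python3 -m creep '[[0,30,0,0,0,0,255],[0,60,0,0,0,0,255],[0,68,0,0,0,0,255],[0,74,0,0,0,0,255],[0,78,0,0,0,0,255]]'; python3 -m creep '[[0,4,0,0,0,0,255],[0,8,0,0,0,0,255],[0,12,0,0,0,0,255],[0,14,0,0,0,0,255]]'; python3 - <<'E'
from h import *
s=robot.snapshot('wrist');cv2.imwrite('pics/w8.png',s['color'])
print(robot.get_obs()['wrist_force'],robot.get_obs()['tool_pos'])
E
```

```text
time: 9.65
tool_pos: [0.6828, 0.1013, 0.182]
ee_rot: [-1.569, 0.001, -1.687]
wrist_force: [-3.4, 1.3, 4.0]
width: 0.0004
time: 10.15
tool_pos: [0.6832, 0.1008, 0.1653]
ee_rot: [-1.57, 0.001, -1.688]
wrist_force: [-2.1, 3.4, 4.9]
width: 0.0003
[-1.0122  2.8903  4.0235] [0.6833 0.1007 0.165 ]
```

View pics/w8.png

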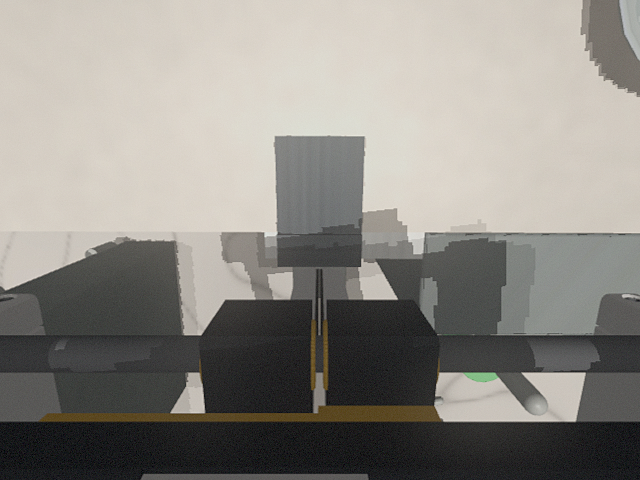

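The tab is sliding at about 5 N. I'll keep going until it reaches the stop.

```bash
python3 -m creep '[[0,2,0,0,0,0,255],[0,4,0,0,0,0,255],[0,5,0,0,0,0,255],[0,5,0,0,0,0,255]]'
```

```text
time: 10.7
tool_pos: [0.6833, 0.1005, 0.1613]
ee_rot: [-1.569, 0.001, -1.688]
wrist_force: [-1.3, 3.6, 5.8]
width: 0.0001
```

```bash
python3 -m creep '[[0,1,0,0,0,0,255],[0,2,0,0,0,0,255],[0,2,0,0,0,0,255]]';python3 -m creep '[[0,1,0,0,0,0,255],[0,1,0,0,0,0,255]]'
```

```text
time: 11.08
tool_pos: [0.6834, 0.1005, 0.1612]
ee_rot: [-1.568, 0.001, -1.688]
wrist_force: [-2.0, 3.8, 11.3]
width: 0.0005
time: 11.32
tool_pos: [0.6834, 0.1005, 0.1611]
ee_rot: [-1.567, 0.001, -1.688]
wrist_force: [-3.6, 3.1, 12.7]
width: 0.0005
```

```bash
python3 -m creep '[[0,1,0,0,0,0,255],[0,3,0,0,0,0,255],[0,3,0,0,0,0,255]]'; python3 -m creep '[[0,-3,0,0,0,0,255],[0,-30,0,0,0,0,255],[0,-75,0,0,0,0,255],[0,-115,0,0,0,0,255],[0,-115,-60,0,0,0,255]]';  python3 -m creep '[[0,0,-60,0,0,0,255],[0,0,-120,0,0,0,255],[0,0,-180,0,0,0,255],[0,0,-180,0,0,0,255],[0,0,-180,0,0,0,255]]'; python3 - <<'E'
from h import *
s=robot.snapshot('top');cv2.imwrite('pics/t9.png',s['color']);print([(d['point'],d['p']) for n in('tab_top','pull') for d in robot.landmark_of(n,'top')[:2]])
a=s
s=robot.snapshot('side');cv2.imwrite('pics/s9.png',s['color']);print([(d['point'],d['p']) for n in('tab_top','pull') for d in robot.landmark_of(n,'side')[:2]])
cv2.imwrite('pics/tz9.png',cv2.resize(a['color'][190:260,280:380],None,fx=8,fy=8))
E
```

```text
time: 11.7
tool_pos: [0.6834, 0.1005, 0.161]
ee_rot: [-1.565, 0.001, -1.688]
wrist_force: [-6.3, 2.6, 19.3]
width: 0.0004
time: 12.32
tool_pos: [0.6283, 0.105, 0.2691]
ee_rot: [-1.566, -0.002, -1.692]
wrist_force: [-0.7, 0.6, 0.8]
width: 0.0007
time: 12.95
tool_pos: [0.445, 0.1275, 0.2689]
ee_rot: [-1.57, -0.002, -1.689]
wrist_force: [-0.3, -0.6, 0.1]
width: 0.0007
[([0.5482, 0.361, 0.171], 0.86)]
[([0.6877, 0.1015, 0.1558], 0.8), ([0.5455, 0.3624, 0.1721], 0.8)]
```

View pics/t9.png

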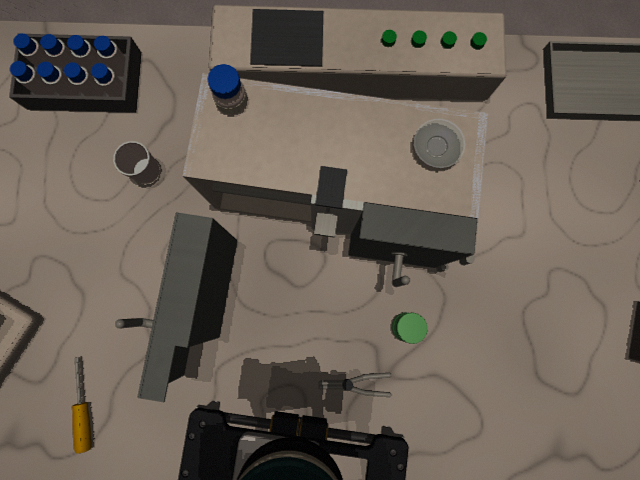

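View pics/s9.png

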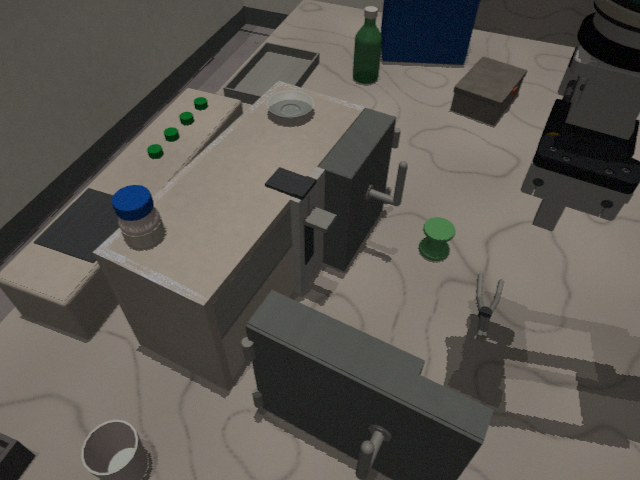

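The top view shows the active door square to the cabinet, its front edge running from (177,213) to (139,400), and the arm clear of everything. The side view shows the tab lowered, at (320,217), with the passive door still shut.

```bash
python3 - <<'E'
from bench import robot
print(robot.close_job())
E
```

```text
the job is handed in; nothing more can be done
None
```

I opened the active door first, then pushed the bolt tab down to its stop, and handed the job in at about 13 s of the 51 s allowed.

- **Active door:** I gripped its pull and swung it along the hinge arc, with about 2 N at the wrist. It stands at about 1.58 rad (90.5°) from shut, measured from its edge in the top picture. It had not moved in the last picture.
- **Bolt:** I pressed the tab with the closed fingers. It slid at about 5 N, then stopped at a height of 161 mm, the given released height. It did not give way at 19 N.
- **Last pictures:** The tab is visibly down, the passive door is still shut, nothing has been knocked over, and the arm is clear of everything.

**Checks that disagreed or failed:**
- The network's last side-view estimate put the tab at 156 mm, about 5 mm lower than the contact height. It is only good to about 4 mm, so I trusted the contact.
- The network did not find the tab in the last top picture.

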